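Clear the round pattern weights off the cutting stand

ROBOT

A 6-joint arm with a two-finger parallel gripper is mounted at the origin on the work surface. World frame = base frame: x ahead of the robot, y to its left, z up, the work surface at z = 0. Lengths are in m, angles in rad, forces in N, time in s.
With the tool pointing down it reaches from about 0.375 to 0.9 m from the base axis. Payload 3.1 kg.
Tool frame: the origin (TCP) lies between the finger pads; the fingertips stand 8 mm ahead of it and the grasp point (between the pads) lies 11 mm behind it; z points along the fingers, y is the line along which they close (so a half turn about z gives the same grasp; the last joint's range is limited). The gripper opens to 87 mm and grips with 3 to 60 N. Pads are 19 mm wide; open, the fingers measure 117 mm over their backs; the gripper's body (75 mm by 190 mm) begins 51 mm behind the grasp point.
Start: joints at [0.962, 0.527, 1.433, -0, 1.181, -0.178], TCP at [0.261, 0.568, 0.231] pointing down, gripper open.
Joint ranges: [-3.08, 3.08], [-0.75, 2.2], [0.22, 2.44], [-1.43, 4.57], [0, 2.65], [-2.85, 2.85]. Speed limits (rad/s): [2.79, 2.79, 3.14, 3.14, 3.14, 3.14].

INTERFACE

Orientations are given as a unit quaternion [x, y, z, w].
In Python, from rig import robot, vision, job gives the robot as it stands.
- The arm moves only by the shell command python3 -m handwheel 'ROWS' [OPENING] [FORCE]. ROWS is JSON, a list of rows, each a list of 4 numbers: the shift along the tool's x, y, z as a fraction of full scale, then the turn about the tool's z as a fraction of full scale. A call has 1 to 20 rows; each row is the pose to reach, as a shift and turn from the pose commanded when the call began, along the tool's axes at that moment, turning the shorter way round; what a row does not reach only later rows make up. Full scale, the value 1, is 300 mm for a shift and 2 pi rad for a turn. A row lasts 1/12 s, in which the tool goes at most 41.7 mm and 7.16 degrees, less where a joint would pass 70% of its speed; a pose out of reach is approached as far as the arm can. A call with a number of a shift or a turn outside -1 to 1 is refused whole. A call with a gripper value outside its range is refused whole. OPENING is the opening in per cent of the stroke, from 0 (shut) to 100 (fully open), set as the call begins (- or left out, the last holds). The fingers move at their own pace and stop on an object; FORCE is the grip in N (left out, the last holds). Time passes only in rows, so rows that repeat a pose let the fingers close. It gives the time, the measured TCP pose, the force, the opening and the grip force at its end, in the units of the state.
- robot.get_obs(): the state, without advancing time (a new reading comes with each control period).
- vision.camera(name): name is "scene" or "top" or "wrist"; returns a dict with "frame" (420x560x3 uint8, red, green, blue), "K" (3x3 intrinsics, pixels), "k1" (the pictures are not rectified: a ray, as slopes to the right and down, at radius r is drawn at 1 + k1 r^2 times it, then the intrinsics apply), "cam_to_world" (4x4, takes a point from camera to world coordinates); the wrist camera has in their place "hand_eye" (4x4, takes a point from camera to tool coordinates, whose origin is the TCP and whose axes are the flange's). Camera axes: x right, y down, z forward; pixel columns grow to the right and rows downward; lengths in m; the calibration is good to about 2 mm. A picture is of the moment at which its call begins: read the wrist's pose just before it. There is no depth.
- job.hand_in(): hands the job in; it is judged then, once.
Trained networks look in the newest picture that a camera, given by its name, has taken for a name from the list of things; names that differ only in an ending like _2 or _b are one class to them, and where a whole thing is asked for, a point or a joint stands for the part that bears it (a point fixed in the world has none). Each returns a list of dicts, best first, with "conf" (0 to 1); they miss things now and then, are a little off and sometimes report something else, mostly with a low value. They report only what shows in the picture. A call takes as long as a camera call. They do not tell look-alikes from the thing itself.
- vision.look_for(camera, label): "point" ([row, column] in pixels, amid what is visible of it).
- vision.outline_of(camera, label): "mask" (420x560 bool, what is visible of it) and "point" ([row, column] in pixels, amid what is visible of it).
The state is a dict: "time": time; "q": joint angles; "joint_velocities": joint speeds; "joint_torque": joint torques, N m; "position": TCP position; "tool_rot": TCP orientation; "ft_force": force on the tool from outside, world axes, zero at the start; "moment": the same for the moment, N m; "grip_width": finger opening in m; "grip_force": force on a finger pad.
Only numpy, scipy, OpenCV 4.12 (cv2) and the standard library are available. Lean on these libraries where they do the work, as an engineer would, in place of code of your own. Each camera call takes 0.05 s, during which the arm holds its last target. There are 200 camera calls.

TASK

The pattern is cut, so put the round weights away: slide both round iron pattern weights along the plywood cutting stand and tip them over its edge into the open blue bin that stands against its side. They are too heavy to pick up, so push them, do not lift them. Leave the square weight where it lies on the stand.

Things in the scene. Friction and masses are not known exactly. Their poses are not given: they have to be found in the camera images.
- disc_a: One of two identical round cast-iron weights: plain dark grey disc with a bright ring on top, 90 mm diameter, 35 mm thick, 1.3 to 2 kg. Lies flat on the plywood stand, whose top is 90 mm above the table. Pushed low on its side it slides against 6 to 15 N of friction; once its centre is past the stand's edge it tips over. Origin: centre of the disc (its mid-height); z: the disc's axis.
- disc_b: The other of two identical round cast-iron weights: plain dark grey disc with a bright ring on top, 90 mm diameter, 35 mm thick, 1.3 to 2 kg. Lies flat on the plywood stand, whose top is 90 mm above the table. Pushed low on its side it slides against 6 to 15 N of friction; once its centre is past the stand's edge it tips over. Origin: centre of the disc (its mid-height); z: the disc's axis.
- square_weight: Square weight of the same iron, 70 x 70 x 35 mm, 1.2 kg; it stays. Origin at its centre, z up, x and y along its sides. The three weights lie in a row parallel to the bin, in any order, about 108 mm apart along the row (gaps between neighbours 10 to 40 mm) and staggered up to 45 mm to either side: each round one has a clear straight way to the bin.
- bin: Fixed open blue bin, 360 (x) x 190 (y) x 80 mm high, walls 5 mm. Origin: centre of its underside, z up. A long side stands 4 mm from the fixed stand's edge and parallel to it, left or right of the stand (a closed carton, 78 mm high, is opposite): that edge is at y = +99 or -99 mm in the bin's frame, on the side where the weights lie. The stand is 300 mm wide across y; its top is 10 mm above the bin's rim.
Things that resemble listed ones, but are neither listed nor needed, are in the scene too. What is shaped like the disc_a but pink or red is not meant.

How it is judged:
By the outcome, as a careful person would: the job done as asked, in the order asked, and still so for the second after the job is handed in, with the robot touching nothing.
It also fails if it takes over 48 s, if anything falls off the work surface, if the arm or the gripper's body presses on something with over 40 N, if the wrist force passes 120 N, or if a joint passes its speed limit or range.

## Working session

There is one attempt and no reset: what is moved stays moved. The work goes in short steps, Python scripts to look and compute and a shell command to move; the robot and the scene stay as the last step left them, time stands still between calls to the robot, and variables do not carry over. Pictures are saved under pics/ and viewed, at most 10 in all, crops included, and the job is handed in when it is done.

```bash
mkdir -p pics
cat > h.py <<'E'
import numpy as np, cv2
from rig import robot, vision, job
def ray(c,px,T):
    K=c["K"];d=np.array([(px[1]-K[0,2])/K[0,0],(px[0]-K[1,2])/K[1,1]]);u=d.copy()
    for _ in range(20): u=d/(1+c["k1"]*(u@u))
    return T[:3,3],T[:3,:3]@np.array([u[0],u[1],1])
def at_z(c,px,z):
    o,r=ray(c,px,np.array(c["cam_to_world"]));return o+r*(z-o[2])/r[2]
def save(c,n): cv2.imwrite(f"pics/{n}.png",c["frame"][:,:,::-1])
E
python3 - <<'E'
from h import *
o=robot.get_obs();print(o["time"],o["position"],o["tool_rot"],o["grip_width"])
for n in ("top","scene"):
    c=vision.camera(n);c["K"]=np.array(c["K"]);save(c,n);
    for l in ("disc_a","square_weight","bin"):
        for d in vision.outline_of(n,l):
            m=d["mask"];p=d["point"]
            print(n,l,round(d["conf"],2),np.round(p),m.sum(),at_z(c,p,.125 if l!="bin" else .08).round(3),c["frame"][m].mean(0).round())
E
```

```text
0.0 [0.26056041 0.5673008  0.22955496] [ 2.13736654e-01  9.76890694e-01 -1.02372978e-03 -4.09570972e-04] 0.08695077562302458
top disc_a 0.67 [121. 392.] 1013 [ 0.759 -0.246  0.125] [158. 113. 133.]
top disc_a 0.64 [262. 259.] 1331 [0.433 0.066 0.125] [77. 78. 82.]
top disc_a 0.58 [314. 170.] 1283 [0.323 0.255 0.125] [153.  60.  60.]
top disc_a 0.56 [212. 276.] 1298 [0.542 0.028 0.125] [75. 77. 81.]
top square_weight 0.8 [164. 264.] 959 [0.653 0.055 0.125] [83. 85. 89.]
top bin 0.9 [233. 374.] 12415 [ 0.499 -0.2    0.08 ] [ 45.  81. 156.]
scene disc_a 0.83 [197. 287.] 1021 [0.556 0.036 0.125] [79. 75. 75.]
scene disc_a 0.68 [166. 289.] 857 [0.453 0.059 0.125] [76. 73. 74.]
scene disc_a 0.6 [143. 352.] 515 [0.399 0.245 0.125] [152.  58.  53.]
scene square_weight 0.83 [234. 305.] 927 [0.672 0.059 0.125] [87. 84. 84.]
scene bin 0.57 [218. 196.] 9480 [ 0.549 -0.201  0.08 ] [ 43.  72. 140.]
```

View pics/top.png

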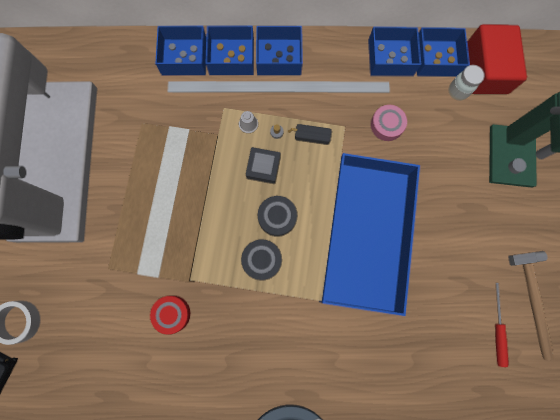

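View pics/scene.png

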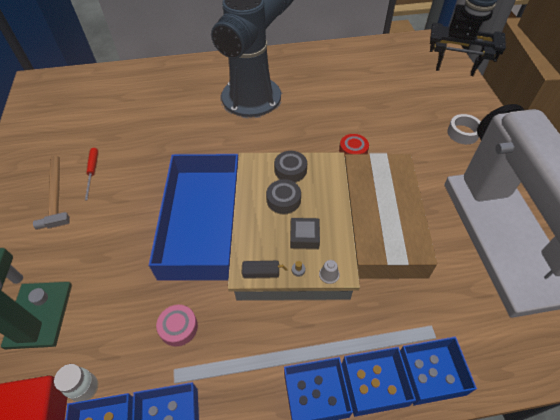

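Run:
```python
from h import *
for n in ("top","scene"):
    c=vision.camera(n);c["K"]=np.array(c["K"])
    for l in ("disc_a","square_weight"):
        for d in vision.outline_of(n,l):
            m=d["mask"];f=c["frame"]
            if np.ptp(f[m].mean(0))>20: continue
            r=(m&(f.mean(2)>92)).astype(np.uint8)
            k,_=cv2.findContours(r,cv2.RETR_EXTERNAL,cv2.CHAIN_APPROX_NONE)
            k=max(k,key=len)
            (x,y),s,a=cv2.minAreaRect(k) if l!="disc_a" else cv2.fitEllipse(k)
            print(n,l,round(y,1),round(x,1),np.round(s,1),at_z(c,(y,x),.125).round(4))
    if n=="top":
        P=[at_z(c,p,.08) for p in [(155,343),(165,418),(313,405),(303,324)]]
        print(np.round(P,3),[np.linalg.norm(P[i]-P[i-1]).round(3) for i in range(4)])
        m=max(vision.outline_of(n,"bin"),key=lambda d:d["conf"])["mask"].astype(np.uint8)
        k=max(cv2.findContours(m,0,1)[0],key=len);print(cv2.boxPoints(cv2.minAreaRect(k)))
        Q=[at_z(c,(float(v),float(u)),.08)[:2] for u,v in k[:,0]]
        R=cv2.minAreaRect(np.array(Q,np.float32));print(R)
        S=[at_z(c,p,.09).round(3) for p in [(109,224),(125,345),(300,322),(280,192)]];print(S)
        cv2.imwrite("pics/crop.png",cv2.resize(f[90:340,140:420,::-1],None,fx=2.4,fy=2.4))
```

```text
top disc_a 214.5 277.0 [25.5 26.4] [0.5372 0.0258 0.125 ]
top disc_a 259.1 261.0 [26.7 26.9] [0.4385 0.0613 0.125 ]
top square_weight 163.2 262.7 [19.8 19. ] [0.6562 0.0578 0.125 ]
[[ 0.69  -0.135  0.08 ]
 [ 0.665 -0.317  0.08 ]
 [ 0.317 -0.263  0.08 ]
 [ 0.341 -0.08   0.08 ]] [np.float64(0.354), np.float64(0.184), np.float64(0.352), np.float64(0.185)]
[[318.70966 304.24014]
 [338.4112  152.25699]
 [424.51978 163.41922]
 [404.81824 315.40237]]
((0.5034103989601135, -0.1955173909664154), (0.19713471829891205, 0.3649426996707916), 80.3488998413086)
[array([0.805, 0.153, 0.09 ]), array([ 0.763, -0.141,  0.09 ]), array([ 0.348, -0.074,  0.09 ]), array([0.395, 0.218, 0.09 ])]
scene disc_a 192.0 283.3 [18.1 22.8] [0.5385 0.029  0.125 ]
scene disc_a 161.8 290.3 [16.1 21.6] [0.4399 0.0643 0.125 ]
scene square_weight 229.0 304.5 [16. 19.] [0.6576 0.0604 0.125 ]
scene square_weight 162.0 290.0 [16. 22.] [0.4406 0.0634 0.125 ]
```

View pics/crop.png

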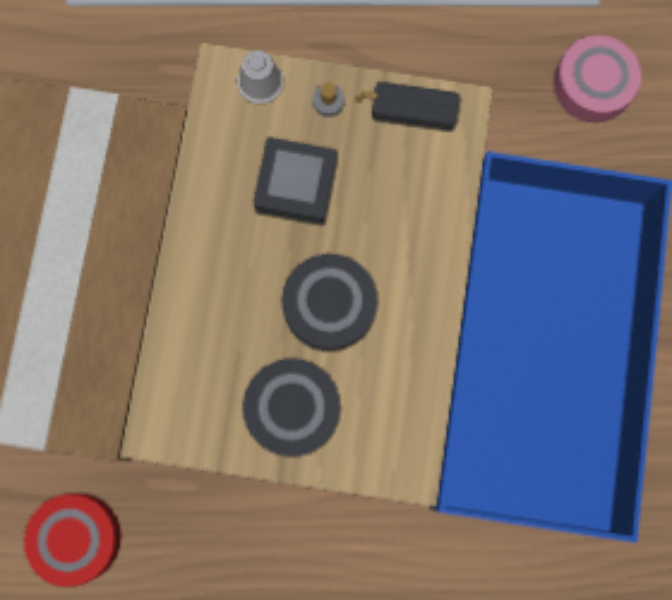

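Candidates in the top picture: dark grey discs at (214,277) and (259,261), a pink one at (121,392) and a red one at (314,170). The two dark grey ones with bright rings, lying on the stand, are the ones meant; the crop confirms it. The square is at (163,263), and the bin lies on the -y side.

```bash
python3 -m handwheel '[[-0.9,-0.9,0,0.206],[-0.9,-0.9,0,0.206],[-0.9,-0.9,0,0.206],[-0.9,-0.9,0,0.206],[-0.9,-0.9,0,0.206],[-0.9,-0.9,0,0.206],[-0.9,-0.9,0,0.206],[-0.9,-0.9,0,0.206],[-0.9,-0.9,0,0.206],[-0.9,-0.9,0,0.206],[-0.9,-0.9,0,0.206],[-0.9,-0.9,0,0.206],[-0.9,-0.9,0,0.206],[-0.9,-0.9,0,0.206],[-0.9,-0.9,0,0.206]]' 57
cat >> h.py <<'E'
r=np.array([.988,-.155]);p=np.array([-.155,-.988])
from scipy.spatial.transform import Rotation as Ro
def go(s,t,z):
    o=robot.get_obs();R=Ro.from_quat(o["tool_rot"]).as_matrix()
    w=np.r_[t*r+s*p,z];yaw=np.degrees(np.arctan2(R[1,1],R[0,1]))
    P=o["position"];print("t",o["time"],"pos",P.round(4),"s,t",(P[:2]@p).round(4),(P[:2]@r).round(4),"yaw",yaw.round(1),"rows",(R.T@(w-P)/.3).round(3),"turn",((yaw+8.9)/360).round(4),"F",np.round(o["ft_force"],1))
E
python3 -c "
from h import *
go(-.202,.424,.2296)"
```

```text
time: 2.0
position: [0.3933, 0.2104, 0.2306]
tool_rot: [0.759, 0.651, 0.0, 0.0]
ft_force: [0.2, -0.2, -0.1]
grip_width: 0.0491
grip_force: 0.0
t 2.0 pos [0.3933 0.2104 0.2306] s,t -0.2688 0.356 yaw -8.7 rows [-0.223  0.226  0.003] turn 0.0005 F [ 0.2 -0.2 -0.1]
```

```bash
python3 -m handwheel '[[-0.223,0.226,0,0],[-0.223,0.226,0,0],[-0.223,0.226,0,0],[-0.223,0.226,0.1,0],[-0.223,0.226,0.2,0],[-0.223,0.226,0.28,0],[-0.223,0.226,0.34,0],[-0.223,0.226,0.38,0],[-0.223,0.226,0.4,0],[-0.223,0.226,0.415,0],[-0.223,0.226,0.415,0]]'
python3 - <<'E'
from h import *
go(.03,.424,.105)
for n in ("top",):
    c=vision.camera(n);cv2.imwrite("pics/c2.png",cv2.resize(c["frame"][90:340,140:420,::-1],None,fx=2.4,fy=2.4))
E
```

```text
time: 2.92
position: [0.45, 0.1337, 0.1056]
tool_rot: [0.759, 0.651, -0.0, -0.0]
ft_force: [0.1, 0.1, 0.1]
grip_width: 0.0496
grip_force: 0.0
t 2.9167 pos [0.45   0.1337 0.1056] s,t -0.2018 0.4239 yaw -8.8 rows [-0.773 -0.001  0.002] turn 0.0003 F [0.1 0.1 0.1]
```

View pics/c2.png

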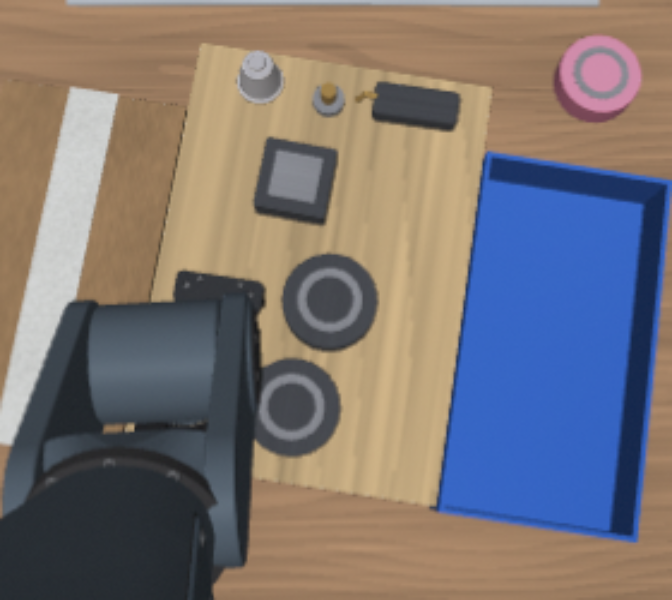

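The hand is behind the near disc and both discs are unmoved. I'll push the first part and check the drift.

```bash
python3 -m handwheel '[[-0.03,0,0,0],[-0.06,0,0,0],[-0.09,0,0,0],[-0.12,0,0,0],[-0.15,0,0,0],[-0.18,0,0,0],[-0.21,0,0,0],[-0.24,0,0,0],[-0.27,0,0,0],[-0.3,0,0,0],[-0.33,0,0,0],[-0.36,0,0,0],[-0.39,0,0,0],[-0.42,0,0,0],[-0.45,0,0,0],[-0.48,0,0,0],[-0.5,0,0,0]]'
python3 - <<'E'
from h import *
go(.025,.424,.105)
c=vision.camera("scene");c["K"]=np.array(c["K"])
cv2.imwrite("pics/c3.png",cv2.resize(c["frame"][120:300,140:380,::-1],None,fx=2.5,fy=2.5))
E
```

```text
time: 4.38
position: [0.4267, -0.0147, 0.1067]
tool_rot: [0.761, 0.649, 0.001, -0.001]
ft_force: [-0.0, 11.0, 2.4]
grip_width: 0.0494
grip_force: 4.4
t 4.3833 pos [ 0.4267 -0.0147  0.1067] s,t -0.0516 0.4239 yaw -9.0 rows [-0.255  0.001  0.005] turn -0.0004 F [-0.  11.   2.4]
```

View pics/c3.png

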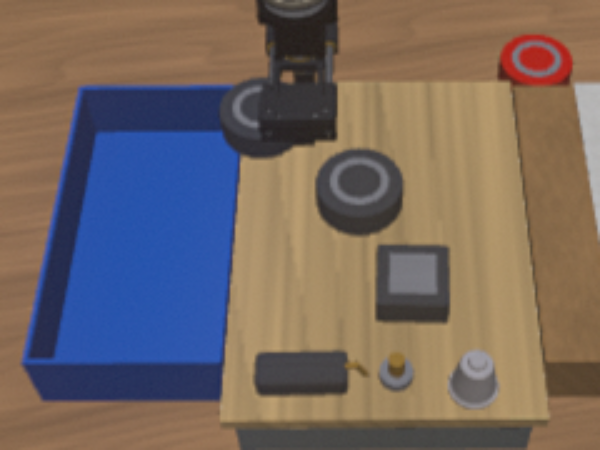

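Disc nested between the fingers, its front overhanging the bin; the other weights are untouched. Continue over the edge.

```bash
python3 -m handwheel '[[-0.03,0,0,0],[-0.06,0,0,0],[-0.09,0,0,0],[-0.12,0,0,0],[-0.15,0,0,0],[-0.18,0,0,0],[-0.21,0,0,0],[-0.24,0,0,0],[-0.27,0,0,0],[-0.27,0,0,0],[-0.27,0,0,0],[-0.27,0,0,0]]'
python3 - <<'E'
from h import *
go(-.11-.072,.527,.2)
c=vision.camera("scene");c["K"]=np.array(c["K"])
cv2.imwrite("pics/c4.png",cv2.resize(c["frame"][120:300,140:380,::-1],None,fx=2.5,fy=2.5))
E
```

```text
time: 5.43
position: [0.4145, -0.0951, 0.1059]
tool_rot: [0.76, 0.65, -0.0, -0.0]
ft_force: [-0.9, 0.3, -0.4]
grip_width: 0.0498
grip_force: 0.0
t 5.4333 pos [ 0.4145 -0.0951  0.1059] s,t 0.0297 0.4242 yaw -8.9 rows [ 0.705  0.343 -0.314] turn 0.0001 F [-0.9  0.3 -0.4]
```

View pics/c4.png

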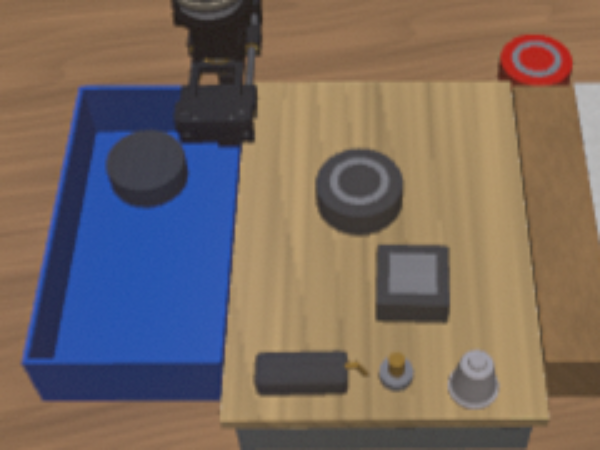

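First disc lies in the bin, at crop (165,145). Now the second.

```bash
python3 -m handwheel '[[0,0,-0.13,0],[0,0,-0.26,0],[0,0,-0.32,0],[0.1,0.05,-0.32,0],[0.2,0.1,-0.32,0],[0.3,0.15,-0.32,0],[0.4,0.2,-0.32,0],[0.5,0.25,-0.32,0],[0.6,0.3,-0.32,0],[0.705,0.343,-0.32,0],[0.705,0.343,-0.32,0],[0.705,0.343,-0.22,0],[0.705,0.343,-0.13,0],[0.705,0.343,-0.07,0],[0.705,0.343,-0.03,0],[0.705,0.343,0,0],[0.705,0.343,0,0]]'
python3 - <<'E'
from h import *
go(.03,.527,.105)
c=vision.camera("scene")
cv2.imwrite("pics/c5.png",cv2.resize(c["frame"][120:300,140:380,::-1],None,fx=2.5,fy=2.5))
E
```

```text
time: 6.9
position: [0.547, 0.0982, 0.1041]
tool_rot: [0.759, 0.651, -0.002, -0.002]
ft_force: [-0.8, 0.3, -0.7]
grip_width: 0.0496
grip_force: 0.0
t 6.9 pos [0.547  0.0982 0.1041] s,t -0.1819 0.5252 yaw -8.8 rows [-0.706  0.005 -0.003] turn 0.0002 F [-0.8  0.3 -0.7]
```

View pics/c5.png

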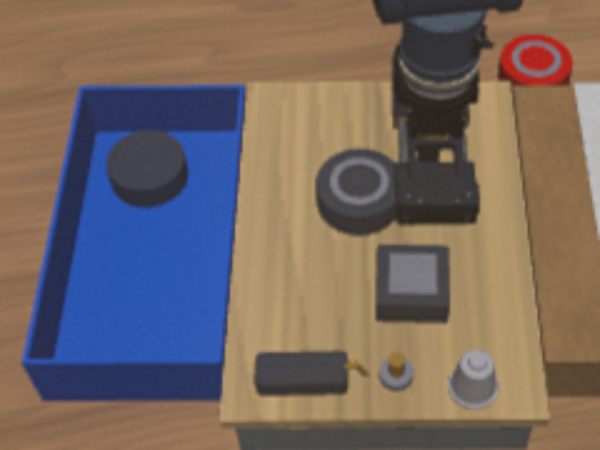

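The hand is behind the second disc, clear of the square weight.

```bash
python3 -m handwheel '[[-0.03,0.005,-0.003,0],[-0.06,0.005,-0.003,0],[-0.09,0.005,-0.003,0],[-0.12,0.005,-0.003,0],[-0.15,0.005,-0.003,0],[-0.18,0.005,-0.003,0],[-0.21,0.005,-0.003,0],[-0.24,0.005,-0.003,0],[-0.27,0.005,-0.003,0],[-0.3,0.005,-0.003,0],[-0.33,0.005,-0.003,0],[-0.36,0.005,-0.003,0],[-0.39,0.005,-0.003,0],[-0.42,0.005,-0.003,0],[-0.45,0.005,-0.003,0]]' && python3 -m handwheel '[[-0.03,0,0,0],[-0.06,0,0,0],[-0.09,0,0,0],[-0.12,0,0,0],[-0.15,0,0,0],[-0.18,0,0,0],[-0.21,0,0,0],[-0.24,0,0,0],[-0.26,0,0,0],[-0.26,0,0,0],[-0.26,0,0,0],[-0.26,0,0,0]]'
python3 - <<'E'
from h import *
go(-.05,.527,.2)
c=vision.camera("scene")
cv2.imwrite("pics/c6.png",cv2.resize(c["frame"][120:300,140:380,::-1],None,fx=2.5,fy=2.5))
E
```

```text
time: 8.2
position: [0.5297, -0.0332, 0.108]
tool_rot: [0.761, 0.649, 0.003, -0.002]
ft_force: [2.7, 13.2, 2.7]
grip_width: 0.0498
grip_force: 5.9
time: 9.2
position: [0.5174, -0.1125, 0.1067]
tool_rot: [0.76, 0.65, -0.0, -0.0]
ft_force: [-0.1, 0.2, -0.3]
grip_width: 0.0496
grip_force: 0.0
t 9.2 pos [ 0.5174 -0.1125  0.1067] s,t 0.031 0.5286 yaw -8.9 rows [ 0.27  -0.005 -0.311] turn 0.0001 F [-0.1  0.2 -0.3]
```

View pics/c6.png

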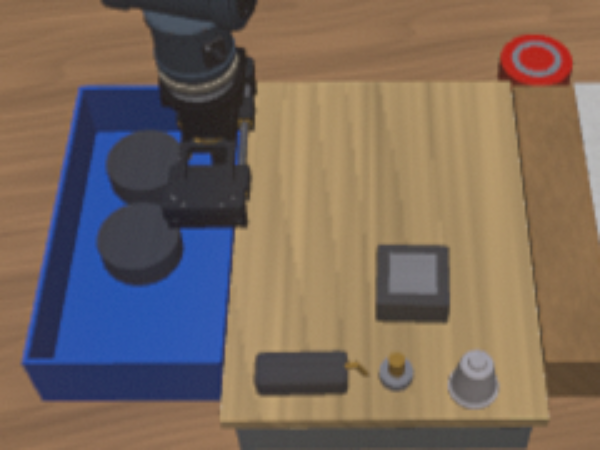

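Both discs are in the bin and the square weight is unmoved. Raise the hand clear, let things settle, hand in.

```bash
python3 -m handwheel '[[0,0,-0.1,0],[0,0,-0.2,0],[0,0,-0.3,0],[0,0,-0.35,0],[0,0,-0.35,0],[0,0,-0.35,0],[0,0,-0.35,0],[0,0,-0.35,0],[0,0,-0.35,0],[0,0,-0.35,0]]'
python3 - <<'E'
from h import *
for n in ("top","scene"):
    c=vision.camera(n);c["K"]=np.array(c["K"])
    for l in ("disc_a","square_weight"):
        for d in vision.look_for(n,l): print(n,l,round(d["conf"],2),np.round(d["point"]),at_z(c,d["point"],.035 if l=="disc_a" else .125).round(3))
print(job.hand_in())
E
```

```text
time: 10.08
position: [0.5171, -0.1122, 0.2107]
tool_rot: [0.76, 0.65, -0.001, -0.001]
ft_force: [-0.2, 0.2, 0.4]
grip_width: 0.0492
grip_force: 0.0
top disc_a 0.96 [311. 167.] [0.323 0.286 0.035]
top disc_a 0.78 [120. 390.] [ 0.8   -0.269  0.035]
top square_weight 0.94 [166. 266.] [0.649 0.05  0.125]
scene disc_a 0.9 [324. 180.] [ 0.806 -0.256  0.035]
scene disc_a 0.87 [218. 199.] [ 0.519 -0.198  0.035]
scene disc_a 0.83 [187. 197.] [ 0.41  -0.198  0.035]
scene disc_a 0.65 [143. 353.] [0.315 0.282 0.035]
scene square_weight 0.61 [235. 304.] [0.675 0.056 0.125]
the job is handed in; nothing more can be done
None
```

Both round weights are in the blue bin, the square weight is still where it lay on the stand, and the job was handed in at about 10 s with the hand raised clear.

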